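# Roll the beech roller up the jig's gutter into its cradle

### The arm

A 6-joint arm with a two-finger parallel gripper is mounted at the origin on the work surface. World frame = base frame: x ahead of the robot, y to its left, z up, the work surface at z = 0. Lengths are in m, angles in rad, forces in N, time in s.
With the tool pointing down it reaches from about 0.25 to 0.775 m from the base axis. Payload 4 kg.
Tool frame: the origin (TCP) lies midway between the tips of the shut fingers; the grasp point (between the pads) lies 19 mm behind it; z points along the fingers, y is the line along which they close (so a half turn about z gives the same grasp; the last joint's range is limited). The gripper opens to 94 mm and grips with 3 to 60 N. Pads are 16 mm wide; open, the fingers measure 119 mm over their backs; the gripper's body (75 mm by 177 mm) begins 78 mm behind the grasp point.
Start: joints at [1.095, 0.087, 1.371, -0, 1.684, -0.103], TCP at [0.2, 0.512, 0.206] pointing down, gripper open.
Joint ranges: [-3.1, 3.1], [-0.76, 2.03], [0.27, 2.55], [-1.08, 4.22], [0.17, 2.65], [-2.57, 2.57]. Speed limits (rad/s): [2.79, 2.79, 3.14, 3.14, 3.14, 3.14].

### API

Orientations are given as [roll, pitch, yaw] about the fixed x, y, z axes, in that order (R = Rz(yaw) Ry(pitch) Rx(roll)).
In Python, from bench import robot gives the robot as it stands.
- The arm moves only by the tool servo_tool, never from a script. Its argument "moves" is a list of rows, each a list of 5 numbers: the shift along the tool's x, y, z in units of 25 mm (1.0 is 25 mm), then the turn about the tool's z in units of 6 degrees (1.0 is 6 degrees), then the closure, from 0 (fully open) to 1 (shut). In form: [[dx, dy, dz, yaw, gripper], ...]. A call has 1 to 10 rows; each row is the pose to reach, as a shift and turn from the pose commanded when the call began, along the tool's axes at that moment; what a row does not reach only later rows make up. A row lasts 1/12 s, in which the tool goes at most 41.7 mm and 7.16 degrees, less where a joint would pass 70% of its speed; a pose out of reach is approached as far as the arm can. A call with a gripper value outside its range is refused whole. The fingers move at their own pace and stop on an object; the grip force is fixed at half the most. Time passes only in rows, so rows that repeat a pose let the fingers close. It gives the time, the measured TCP pose, the force, the opening and the grip force at its end, in the units of the state.
- robot.get_obs(): the state, without advancing time (a new reading comes with each control period).
- robot.snapshot(name): name is "scene" or "side" or "wrist"; returns a dict with "image" (480x640x3 uint8, blue, green, red), "fx", "fy", "cx", "cy" (pixels), "eye" and "orientation" of the camera in the world; the wrist camera has in their place "T_tool_cam" (4x4, takes a point from camera to tool coordinates, whose origin is the TCP and whose axes are the flange's). Camera axes: x right, y down, z forward; pixel columns grow to the right and rows downward; lengths in m; the calibration is good to about 2 mm. The wrist camera is an equidistant fisheye: a pixel r from the principal point sees the ray r / f radians off the axis. A picture is of the moment at which its call begins: read the wrist's pose just before it. There is no depth.
- robot.close_job(): hands the job in; it is judged then, once.
The state is a dict: "time": time; "joint_positions": joint angles; "qvel": joint speeds; "joint_torque": joint torques, N m; "tool_pos": TCP position; "ee_rot": TCP orientation; "wrist_force": force on the tool from outside, world axes, zero at the start; "wrist_torque": the same for the moment, N m; "width": finger opening in m; "finger_force": force on a finger pad.
Only numpy, scipy, OpenCV 4.12 (cv2) and the standard library are available. Lean on these libraries where they do the work, as an engineer would, in place of code of your own. Each camera call takes 0.05 s, during which the arm holds its last target. There are 200 camera calls.

### The job

Two round parts lie at the low end of the sloped twin gutter on the bench. With the fingertips behind it, push the pale wooden roller with the blue bands slowly and gently up its own lane, keeping the fingers on it as it climbs instead of flicking it, until it has gone over the crest and lies in the green cradle against the red stop where it cannot roll back; then take the hand away. Do not squeeze or lift it, and leave the dark steel pipe and everything else on the bench where it is.

Things in the scene. Friction and masses are not known exactly. Their poses are not given: they have to be found in the camera images.
- roller: Pale beech roller with two blue bands, solid, 50 mm diameter, 70 mm long, 0.1 kg, lying across either one of the two lanes. Origin on its axis at mid length, y along the axis. It starts against the low cleat at x -127, z 53 mm in the rack's frame. It rolls freely: left alone on the slope it rolls back down. In the cradle it lies at x +125, z +88 mm of the rack's frame.
- pipe: Dark grey steel pipe offcut of the same size (50 mm diameter, 70 mm long, black ends, about 0.24 kg), origin on its axis at mid length, lying at the low end of the other lane against that lane's cleat. To be left alone.
- rack: Twin-gutter rack fixed to the bench, 360 mm long (x), 216 mm wide (y). Origin on the bench under its middle, z up, x level and pointing uphill. Two equal lanes (aluminium floor) along x, centred on y +55 and -55 mm, each 76 mm wide between wooden walls 18 mm above the lane floor. The floor rises 10 degrees: its height above the bench is 50 mm + 0.176 x, from x -153 mm to the crest at x +100 mm.
- gutter: The sloped floor of the rack (both lanes), part of rack. Origin on the floor surface, 50 mm above the rack's origin, midway between the lanes; x points up the 10 degree slope, z square to the floor. A part lying on the slope has its axis 25 mm above it (z).
- rack_crest (a point): Point on the crest of the slope, midway between the lanes, 68 mm above the bench, at rack x +100 mm. Beyond it the green cradle floor of each lane falls at 12 degrees for 50 mm to the red stop. A part whose axis is 10 mm beyond the crest rolls into the cradle by itself.
- rack_stop (a point): Point on the face of the red stop (rack x +150 mm), midway between the lanes, at the height of the stop's top, 105 mm above the bench. The walls beside the cradle are 88 mm above the bench.
- rack_cleat (a point): Low end of the slope, midway between the lanes: top of the dark cleats, 32 mm above the bench, at rack x -145 mm. Each lane's cleat is 10 mm thick and only 7 mm above the floor; beyond it the lane's end is open, so a finger can come down behind the part and push it up over the cleat's top.
- offcut: Loose block of pale wood, 70 x 45 x 40 mm, beside the rack on the robot's side; origin under its centre. Bystander.
- screw_jar: Glass jar with brass lid, 60 mm in diameter, 70 mm high, beside the rack on the side away from the robot; origin under its centre. Bystander.
- glue: Yellow glue bottle with red cap, 64 mm in diameter, 170 mm high, standing to the left of the rack; origin under its centre. Bystander.
- mug: Blue mug, 80 mm in diameter, 90 mm high, to the right of the rack; origin under its centre. Bystander.
- hammer: Hammer with wooden handle, lying on the bench to the left, beyond the glue bottle. Bystander.
- screwdriver: Screwdriver lying on the bench to the right, nearer the robot. Bystander.

How it is judged:
By the outcome, as a careful person would: the job done as asked, in the order asked, and still so for the second after the job is handed in, with the robot touching nothing.
It also fails if it takes over 42 s, if anything falls off the work surface, if the arm or the gripper's body presses on something with over 40 N, if the wrist force passes 120 N, or if a joint passes its speed limit or range.

## Working session

There is one attempt and no reset: what is moved stays moved. The work goes in short steps, Python scripts to look and compute and a tool call to move; the robot and the scene stay as the last step left them, time stands still between calls to the robot, and variables do not carry over. Pictures are saved under pics/ and viewed, at most 12 in all, crops included, and the job is handed in when it is done.

Besides the shell and the picture viewer there is one more tool, called after "Call:" as a command line: name --pt "numbers of a row" for each row, then --argument value for the rest. servo_tool: Moves the arm, as the interface text tells. Its arguments: {"type":"object","properties":{"moves":{"type":"array"}},"required":["moves"]}

```bash
mkdir -p pics; python3 - <<'E'
from bench import robot
import cv2,pickle
o=robot.get_obs();print({k:o[k] for k in("time","tool_pos","ee_rot","wrist_force","width")})
for n in("scene","side"):
    s=robot.snapshot(n);cv2.imwrite(f"pics/{n}0.png",s["image"]);pickle.dump(s,open(n+".pkl","wb"))
    print(n,{k:v for k,v in s.items() if k!="image"})
E
```

```text
{'time': 0.0, 'tool_pos': array([0.20007713, 0.51170398, 0.20429927]), 'ee_rot': array([-3.13934175e+00, -1.91834512e-04,  2.76875847e+00]), 'wrist_force': array([0.34090734, 0.12686763, 0.20959723]), 'width': 0.09409441676365474}
scene {'fx': 562.5606245536734, 'fy': 562.5606245536734, 'cx': 334.461973275407, 'cy': 235.26565647689134, 'eye': array([1.28367075, 0.6643766 , 0.95469734]), 'orientation': array([-2.2827119 , -0.0052568 ,  2.26859378])}
side {'fx': 550.6963055071585, 'fy': 550.6963055071585, 'cx': 316.2629068756533, 'cy': 232.66648348500212, 'eye': array([ 0.22350082, -0.93034798,  0.9590661 ]), 'orientation': array([-2.30293071e+00,  1.56873792e-03, -3.20974110e-01])}
```

View pics/scene0.png

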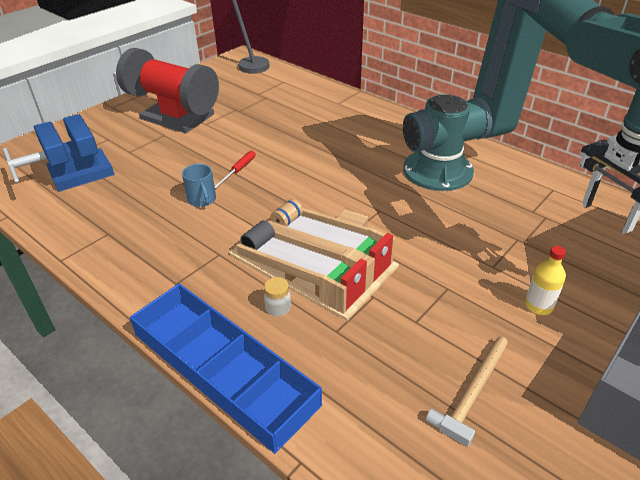

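View pics/side0.png

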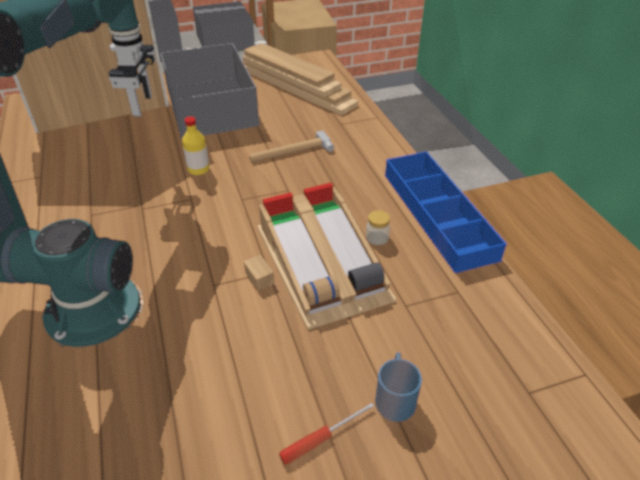

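The scene picture shows the rack at about (235–395, 200–315), with the roller at (289,212) in the lane nearer the robot and the pipe at (257,235). In the side picture the roller is at (321,291) and the pipe at (365,277). I'll enlarge both.

```bash
python3 - <<'E'
import cv2,numpy as np
a=cv2.imread("pics/scene0.png")[195:325,225:405];b=cv2.imread("pics/side0.png")[175:330,245:400]
cv2.imwrite("pics/sc.png",cv2.resize(a,None,fx=4.4,fy=4.4,interpolation=cv2.INTER_CUBIC))
cv2.imwrite("pics/sd.png",cv2.resize(b,None,fx=3.8,fy=3.8,interpolation=cv2.INTER_CUBIC))
E
```

```text
(no output)
```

View pics/sc.png

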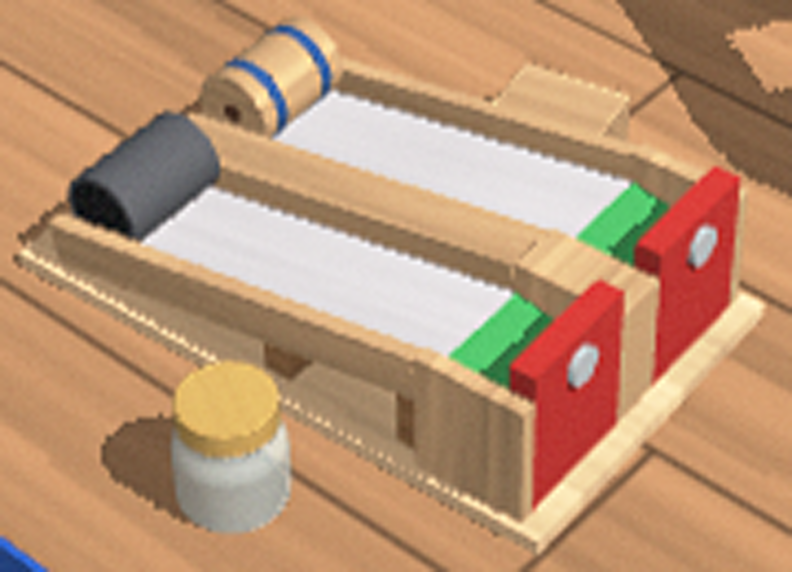

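View pics/sd.png

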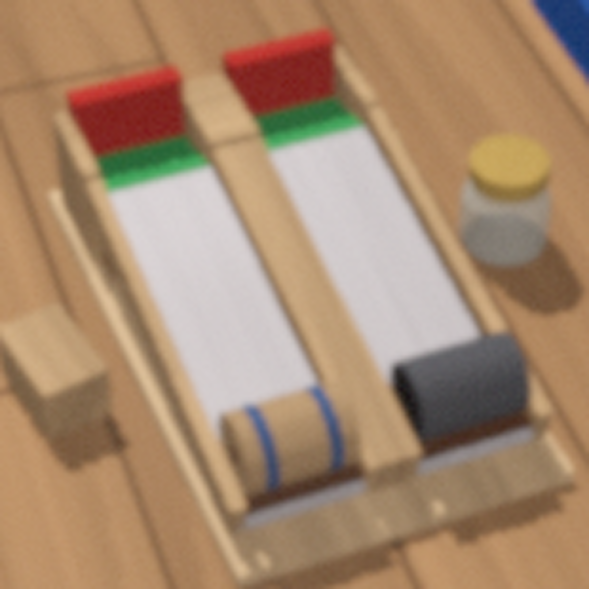

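Readings: the enlarged crops show base corners, crest ends and stop-face tops clearly. The roller is in the robot-side lane (rack y +55), resting at the cleat. I'll fit the rack's (x, y, yaw) from these points.

```bash
cat >h.py <<'E'
import numpy as np,pickle
from scipy.spatial.transform import Rotation as R
from scipy.optimize import least_squares
def proj(s,P):
    c=R.from_euler('xyz',s["orientation"]).inv().apply(np.atleast_2d(P)-s["eye"])
    return c[:,:2]/c[:,2:]*[s["fx"],s["fy"]]+[s["cx"],s["cy"]]
def W(p,P): return R.from_euler('z',p[2]).apply(np.array(P)/1000.)+[p[0],p[1],0]
E
python3 - <<'E'
from h import *
sc=pickle.load(open("scene.pkl","rb"));sd=pickle.load(open("side.pkl","rb"))
A=[((630,183),(100,93,68)),((515,295),(100,-17,68)),((533,552),(180,-108,0)),((763,315),(180,108,0)),((18,264),(-180,-108,0))]
B=[((243,583),(-180,108,0)),((575,480),(-180,-108,0)),((76,108),(150,93,105)),((182,82),(150,17,105)),((333,46),(150,-93,105)),((107,190),(100,93,68)),((207,165),(100,17,68)),((270,148),(100,-17,68)),((360,124),(100,-93,68))]
ua=np.array([a for a,_ in A])/4.4+[225,195];ub=np.array([a for a,_ in B])/3.8+[245,175]
Pa=[b for _,b in A];Pb=[b for _,b in B]
f=lambda p:np.r_[(proj(sc,W(p,Pa))-ua),(proj(sd,W(p,Pb))-ub)].ravel()
r=least_squares(f,[.5,.1,1.5],loss='soft_l1')
print(r.x,np.degrees(r.x[2]));print(f(r.x).reshape(-1,2).round(1))
p=r.x
for n,s,o,k in(("scene",sc,[225,195],4.4),("side",sd,[245,175],3.8)):
    print(n,((proj(s,W(p,[(-127,55,53),(-127,90,53),(-127,20,53),(-127,-55,53)]))-o)*k).round())
print("roller,cradle,behind",W(p,[(-127,55,53),(125,55,88),(-175,55,130)]))
E
```

```text
[ 0.53988182 -0.02337048  1.63647218] 93.76294928684618
[[ 0.2 -1.2]
 [-0.2 -1.5]
 [ 0.7  0. ]
 [-0.6 -0.7]
 [-0.1 -0.4]
 [-0.3  0.5]
 [ 0.  -0.9]
 [-0.2 -1.5]
 [ 0.7 -1.9]
 [ 1.1 -2.4]
 [-1.   0.5]
 [ 1.6 -0.5]
 [-2.4  0.6]
 [ 1.6 -0.3]]
scene [[270.  80.]
 [308.  50.]
 [230. 110.]
 [142. 179.]]
side [[292. 433.]
 [236. 450.]
 [347. 416.]
 [463. 381.]]
roller,cradle,behind [[ 0.49333523 -0.15370626  0.053     ]
 [ 0.47679681  0.09775046  0.088     ]
 [ 0.49648541 -0.20160278  0.13      ]]
```

The fit is good: residuals are about 1–2 px, and the roller projects onto its image at 93.8° uphill yaw. The plan is to raise the tool, turn it 65° so the closing line lies across the lane, and come down behind the roller with the fingers narrowed to about 23 mm.

Call:
servo_tool --pt "0 0 -1.2 1 0.75" --pt "0 0 -2.4 2 0.75" --pt "-0.9 -1 -2.4 3.1 0.75" --pt "-1.9 -2 -2.4 4.2 0.75" --pt "-2.9 -3 -2.4 5.3 0.75" --pt "-3.9 -4 -2.4 6.4 0.75" --pt "-4.9 -5 -2.4 7.5 0.75" --pt "-5.9 -6 -2.4 8.6 0.75" --pt "-6.9 -7 -2.4 9.7 0.75" --pt "-7.8 -8 -2.4 10.8 0.75"

```text
time: 0.93
tool_pos: [0.3093, 0.2532, 0.265]
ee_rot: [-3.141, 0.0, 1.632]
wrist_force: [0.7, -0.6, 0.5]
width: 0.0309
finger_force: 0.0
```

```bash
cat >>h.py <<'E'
p=[0.53988,-0.02337,1.63647]
def st():
    from bench import robot
    o=robot.get_obs();t=np.array(o["tool_pos"]);r=R.from_euler('z',-p[2]).apply(t-[p[0],p[1],0])*1000
    print("t",round(o["time"],2),"tool",t.round(4),"rack mm",r.round(1),"rot",np.degrees(o["ee_rot"]).round(2),"F",np.round(o["wrist_force"],2),"w",round(o["width"],4))
    return o,t
def to(P):
    "units in tool axes from here to rack point P (mm)"
    o,t=st();Rt=R.from_euler('xyz',o["ee_rot"]);print("to",P,(Rt.inv().apply(W(p,[P])[0]-t)/.025).round(2),"dist mm")
E
python3 -c "
from h import *
to((-185,55,220))"
```

```text
t 0.93 tool [0.3093 0.2532 0.265 ] rack mm [291.1 212.  265. ] rot [-1.7998e+02  2.0000e-02  9.3520e+01] F [ 0.73 -0.61  0.53] w 0.0309
to (-185, 55, 220) [-19.02   6.36   1.81] dist mm
```

Call:
servo_tool --pt "-1 0.4 0 0 0.75" --pt "-2.4 0.9 0 0 0.75" --pt "-3.8 1.4 0 0 0.75" --pt "-5.2 1.9 0 0 0.75" --pt "-6.6 2.4 0 0 0.75" --pt "-8 2.9 0 0 0.75" --pt "-9.4 3.4 0 0 0.75" --pt "-10.8 3.9 0 0 0.75" --pt "-12.2 4.3 0 0 0.75" --pt "-13.6 4.8 0 0 0.75"

```text
time: 1.77
tool_pos: [0.4515, -0.0781, 0.2651]
ee_rot: [-3.141, -0.0, 1.637]
wrist_force: [0.2, 0.1, 0.2]
width: 0.0236
finger_force: 0.0
```

Call:
servo_tool --pt "-1.2 0.4 0.2 0 0.75" --pt "-2.4 0.7 0.5 0 0.75" --pt "-3.5 1 0.9 0 0.75" --pt "-4.4 1.3 1.3 0 0.75" --pt "-5 1.5 1.7 0 0.75" --pt "-5.4 1.6 1.8 0 0.75" --pt "-5.4 1.6 1.8 0 0.75" --pt "-5.4 1.6 1.8 0 0.75"

```text
time: 2.43
tool_pos: [0.5004, -0.208, 0.2203]
ee_rot: [-3.141, -0.001, 1.638]
wrist_force: [0.4, 0.8, 0.4]
width: 0.0233
finger_force: 0.0
```

```bash
python3 -c "
from h import *
import cv2
from bench import robot
to((-172,55,42))
s=robot.snapshot('side');i=s['image'][150:350,220:420];cv2.imwrite('pics/s2.png',cv2.resize(i,None,fx=3,fy=3,interpolation=cv2.INTER_CUBIC))"
```

```text
t 2.43 tool [ 0.5004 -0.208   0.2203] rack mm [-181.6   51.6  220.3] rot [-1.7996e+02 -6.0000e-02  9.3820e+01] F [0.43 0.82 0.35] w 0.0233
to (-172, 55, 42) [ 0.38 -0.13  7.13] dist mm
```

View pics/s2.png

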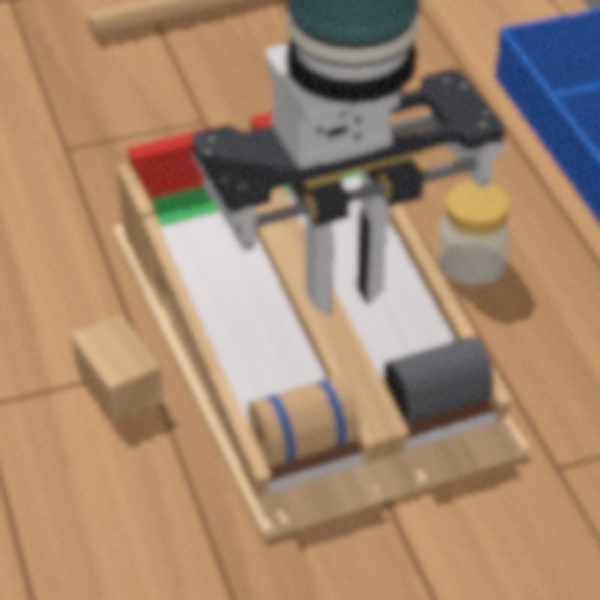

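The picture shows the open fingers at crop (345,300), high above the rack. The roller (300,425) and pipe (440,385) have not moved. The next move is to descend behind the roller.

Call:
servo_tool --pt "0 -0.1 1 0 0.75" --pt "0 -0.1 2 0 0.75" --pt "0 -0.1 3 0 0.75" --pt "0 -0.1 4 0 0.75" --pt "0 -0.1 5 0 0.75" --pt "0 -0.1 5.8 0 0.75" --pt "0 -0.1 6.4 0 0.75" --pt "0 -0.1 6.9 0 0.75" --pt "0 -0.1 7.1 0 0.75" --pt "0 -0.1 7.1 0 0.75"

```text
time: 3.32
tool_pos: [0.4977, -0.2075, 0.0425]
ee_rot: [-3.141, -0.001, 1.639]
wrist_force: [-0.6, 0.6, -0.1]
width: 0.0235
finger_force: 0.0
```

```bash
python3 -c "
from h import *
import cv2
from bench import robot
to((-160,55,43))
s=robot.snapshot('side');i=s['image'][200:350,245:420];cv2.imwrite('pics/s3.png',cv2.resize(i,None,fx=4,fy=4,interpolation=cv2.INTER_CUBIC))"
```

```text
t 3.32 tool [ 0.4977 -0.2075  0.0425] rack mm [-181.    54.2   42.5] rot [-1.7994e+02 -5.0000e-02  9.3900e+01] F [-0.56  0.62 -0.06] w 0.0235
to (-160, 55, 43) [ 0.84 -0.03 -0.02] dist mm
```

View pics/s3.png

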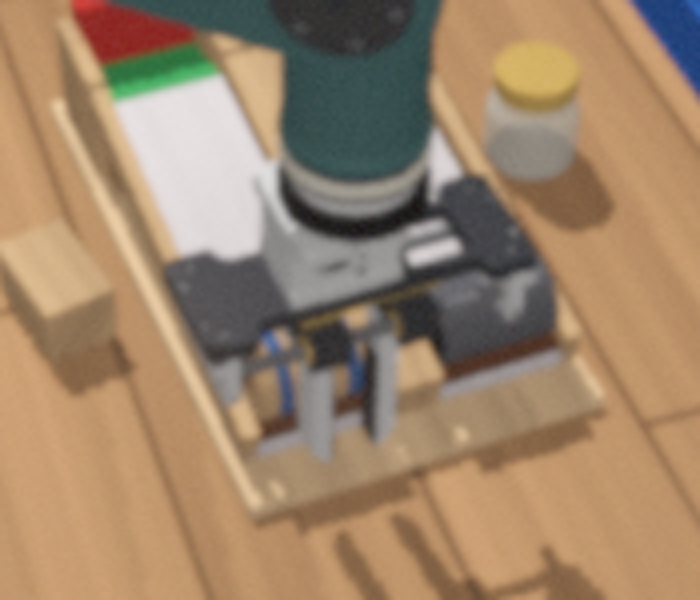

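Both fingers are behind the roller, at crop (318,450) and (383,435). They are about centred in its lane and clear of the mid wall. I'll ease on to contact.

Call:
servo_tool --pt "0.2 -0.1 0 -0.02 0.75" --pt "0.4 -0.1 0 -0.02 0.75" --pt "0.55 -0.1 0 -0.02 0.75" --pt "0.65 -0.1 0 -0.02 0.75" --pt "0.7 -0.1 0 -0.02 0.75" --pt "0.75 -0.1 0 -0.02 0.75" --pt "0.8 -0.1 0 -0.02 0.75" --pt "0.85 -0.1 0 -0.02 0.75" --pt "0.9 -0.1 -0.01 -0.02 0.75" --pt "0.96 -0.1 -0.02 -0.02 0.75"

```text
time: 4.2
tool_pos: [0.4944, -0.1855, 0.044]
ee_rot: [3.141, 0.002, 1.64]
wrist_force: [0.7, -2.6, 1.8]
width: 0.0239
finger_force: 1.2
```

Call:
servo_tool --pt "0.07 0 -0.01 0 0.75" --pt "0.15 0 -0.03 0 0.75" --pt "0.24 0 -0.04 0 0.75" --pt "0.33 0 -0.06 0 0.75" --pt "0.42 0 -0.07 0 0.75" --pt "0.52 0 -0.09 0 0.75" --pt "0.62 0 -0.11 0 0.75" --pt "0.72 0 -0.13 0 0.75" --pt "0.82 0 -0.14 0 0.75" --pt "0.92 0 -0.16 0 0.75"

```text
time: 5.03
tool_pos: [0.4923, -0.1614, 0.0474]
ee_rot: [-3.142, -0.0, 1.64]
wrist_force: [0.8, -2.2, 1.5]
width: 0.0233
finger_force: 1.1
```

```bash
python3 -c "
from h import *
import cv2
from bench import robot
to((79,55,80))
a=robot.snapshot('side')['image'][180:330,250:400];b=robot.snapshot('scene')['image'][180:330,240:390]
cv2.imwrite('pics/s4.png',cv2.resize(np.hstack([a,b]),None,fx=2.6,fy=2.6,interpolation=cv2.INTER_CUBIC))"
```

```text
t 5.03 tool [ 0.4923 -0.1614  0.0474] rack mm [-134.6   56.5   47.4] rot [-1.800e+02 -1.000e-02  9.396e+01] F [ 0.76 -2.24  1.45] w 0.0233
to (79, 55, 80) [ 8.54  0.09 -1.3 ] dist mm
```

View pics/s4.png

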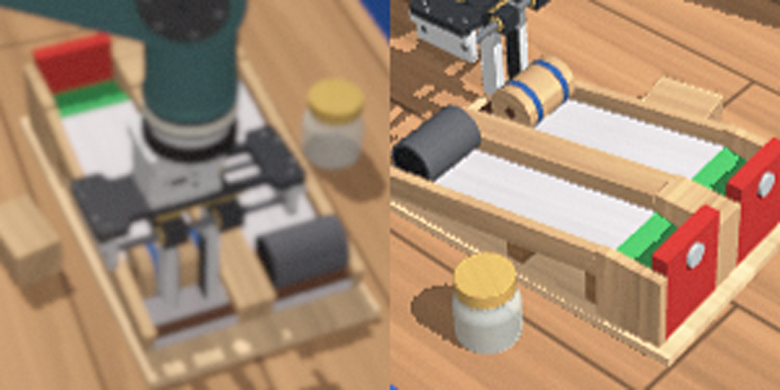

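Contact is made at about 2 N. The roller has climbed with the fingers on it, square in its lane, and the pipe has not moved. Continuing at about 36 mm/s.

Call:
servo_tool --pt "0.11 0 -0.02 0 0.75" --pt "0.22 0 -0.04 0 0.75" --pt "0.34 0 -0.06 0 0.75" --pt "0.46 0 -0.08 0 0.75" --pt "0.58 0 -0.1 0 0.75" --pt "0.7 0 -0.12 0 0.75" --pt "0.82 0 -0.14 0 0.75" --pt "0.94 0 -0.17 0 0.75" --pt "1.06 0 -0.19 0 0.75" --pt "1.18 0 -0.21 0 0.75"

```text
time: 5.97
tool_pos: [0.4903, -0.132, 0.0528]
ee_rot: [3.141, 0.0, 1.64]
wrist_force: [-0.4, -2.9, 1.6]
width: 0.0237
finger_force: 1.2
```

Call:
servo_tool --pt "0.12 0 -0.02 0 0.75" --pt "0.24 0 -0.04 0 0.75" --pt "0.36 0 -0.06 0 0.75" --pt "0.48 0 -0.08 0 0.75" --pt "0.6 0 -0.1 0 0.75" --pt "0.72 0 -0.12 0 0.75" --pt "0.84 0 -0.14 0 0.75" --pt "0.96 0 -0.17 0 0.75" --pt "1.08 0 -0.19 0 0.75" --pt "1.2 0 -0.21 0 0.75"

```text
time: 6.8
tool_pos: [0.4882, -0.102, 0.058]
ee_rot: [-3.142, -0.0, 1.64]
wrist_force: [0.4, -1.8, 2.0]
width: 0.0237
finger_force: 1.2
```

Call:
servo_tool --pt "0.12 0 -0.02 0 0.75" --pt "0.24 0 -0.04 0 0.75" --pt "0.36 0 -0.06 0 0.75" --pt "0.48 0 -0.08 0 0.75" --pt "0.6 0 -0.1 0 0.75" --pt "0.72 0 -0.12 0 0.75" --pt "0.84 0 -0.14 0 0.75" --pt "0.96 0 -0.17 0 0.75" --pt "1.08 0 -0.19 0 0.75" --pt "1.2 0 -0.21 0 0.75"

```text
time: 7.63
tool_pos: [0.4861, -0.0721, 0.0633]
ee_rot: [-3.142, -0.0, 1.64]
wrist_force: [-0.6, -2.3, 1.6]
width: 0.0236
finger_force: 1.2
```

```bash
python3 -c "
from h import *
import cv2
from bench import robot
to((79,55,80))
a=robot.snapshot('side')['image'][180:330,250:400];b=robot.snapshot('scene')['image'][180:330,240:390]
cv2.imwrite('pics/s5.png',cv2.resize(np.hstack([a,b]),None,fx=2.6,fy=2.6,interpolation=cv2.INTER_CUBIC))"
```

```text
t 7.63 tool [ 0.4861 -0.0721  0.0633] rack mm [-45.1  56.8  63.3] rot [-180.     -0.     93.96] F [-0.57 -2.26  1.59] w 0.0236
to (79, 55, 80) [ 4.97  0.09 -0.67] dist mm
```

View pics/s5.png

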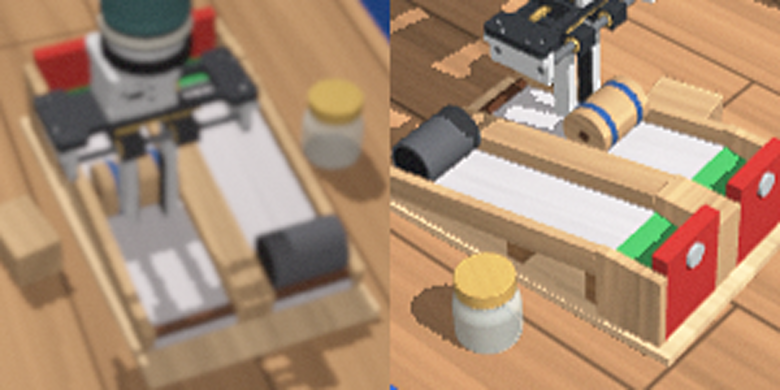

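The roller is mid-slope at (605,110), in firm contact with the fingers and square in the lane. Continuing.

Call:
servo_tool --pt "0.12 0 -0.02 0 0.75" --pt "0.24 0 -0.04 0 0.75" --pt "0.36 0 -0.06 0 0.75" --pt "0.48 0 -0.08 0 0.75" --pt "0.6 0 -0.1 0 0.75" --pt "0.72 0 -0.12 0 0.75" --pt "0.84 0 -0.14 0 0.75" --pt "0.96 0 -0.17 0 0.75" --pt "1.08 0 -0.19 0 0.75" --pt "1.2 0 -0.21 0 0.75"

```text
time: 8.57
tool_pos: [0.4841, -0.0422, 0.0686]
ee_rot: [3.141, -0.0, 1.64]
wrist_force: [0.7, -2.5, 1.6]
width: 0.0235
finger_force: 1.1
```

Call:
servo_tool --pt "0.12 0 -0.02 0 0.75" --pt "0.24 0 -0.04 0 0.75" --pt "0.36 0 -0.06 0 0.75" --pt "0.48 0 -0.08 0 0.75" --pt "0.6 0 -0.1 0 0.75" --pt "0.72 0 -0.12 0 0.75" --pt "0.84 0 -0.14 0 0.75" --pt "0.96 0 -0.17 0 0.75" --pt "1.08 0 -0.19 0 0.75" --pt "1.2 0 -0.21 0 0.75"

```text
time: 9.4
tool_pos: [0.482, -0.0123, 0.0738]
ee_rot: [3.142, 0.0, 1.64]
wrist_force: [0.5, -2.5, 2.0]
width: 0.0234
finger_force: 1.2
```

Call:
servo_tool --pt "0.12 0 -0.02 0 0.75" --pt "0.24 0 -0.04 0 0.75" --pt "0.36 0 -0.06 0 0.75" --pt "0.48 0 -0.08 0 0.75" --pt "0.6 0 -0.1 0 0.75" --pt "0.72 0 -0.12 0 0.75" --pt "0.84 0 -0.14 0 0.75" --pt "0.96 0 -0.17 0 0.75" --pt "1.08 0 -0.19 0 0.75" --pt "1.2 0 -0.21 0 0.75"

```text
time: 10.23
tool_pos: [0.4799, 0.0177, 0.079]
ee_rot: [-3.142, -0.0, 1.64]
wrist_force: [0.3, -2.9, 1.9]
width: 0.0234
finger_force: 1.2
```

Call:
servo_tool --pt "0.1 0 -0.02 0 0.75" --pt "0.2 0 -0.03 0 0.75" --pt "0.3 0 -0.05 0 0.75" --pt "0.4 0 -0.06 0 0.75" --pt "0.5 0 -0.07 0 0.75" --pt "0.6 0 -0.08 0 0.75" --pt "0.69 0 -0.09 0 0.75" --pt "0.78 0 -0.1 0 0.75" --pt "0.87 0 -0.1 0 0.75" --pt "0.95 0 -0.1 0 0.75"

```text
time: 11.07
tool_pos: [0.4779, 0.0419, 0.081]
ee_rot: [-3.141, -0.001, 1.64]
wrist_force: [-0.1, -1.1, 0.9]
width: 0.0232
finger_force: 0.0
```

```bash
python3 -c "
from h import *
import cv2
from bench import robot
to((79,55,80))
a=robot.snapshot('side')['image'][180:330,250:400];b=robot.snapshot('scene')['image'][180:330,240:390]
cv2.imwrite('pics/s6.png',cv2.resize(np.hstack([a,b]),None,fx=2.6,fy=2.6,interpolation=cv2.INTER_CUBIC))"
```

```text
t 11.07 tool [0.4779 0.0419 0.081 ] rack mm [69.2 57.6 81. ] rot [-1.7995e+02 -8.0000e-02  9.3970e+01] F [-0.11 -1.12  0.87] w 0.0232
to (79, 55, 80) [0.39 0.1  0.04] dist mm
```

View pics/s6.png

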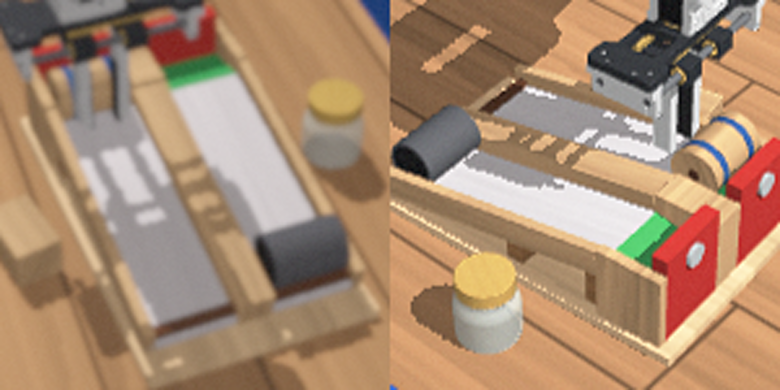

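The roller sits right on the crest, with its left end at (693,172) and the fingers still on it. I'll ease it over slowly.

Call:
servo_tool --pt "0.06 0 0 0 0.75" --pt "0.12 0 0 0 0.75" --pt "0.18 0 0 0 0.75" --pt "0.24 0 0 0 0.75" --pt "0.3 0 0 0 0.75" --pt "0.36 0 0 0 0.75" --pt "0.42 0 0 0 0.75" --pt "0.48 0 0 0 0.75" --pt "0.54 0 0 0 0.75" --pt "0.6 0 0 0 0.75"

```text
time: 12.0
tool_pos: [0.4773, 0.0562, 0.0815]
ee_rot: [3.142, -0.0, 1.64]
wrist_force: [0.8, -0.5, 0.7]
width: 0.0236
finger_force: 0.0
```

Call:
servo_tool --pt "0.05 0 0 0 0.75" --pt "0.1 0 0 0 0.75" --pt "0.15 0 0 0 0.75" --pt "0.15 0 0 0 0.75" --pt "0.15 0 0 0 0.75" --pt "0.15 0 0 0 0.75" --pt "0.15 0 0 0 0.75" --pt "0.15 0 0 0 0.75"

```text
time: 12.67
tool_pos: [0.4771, 0.0597, 0.0815]
ee_rot: [3.141, -0.0, 1.64]
wrist_force: [-0.2, 0.2, 0.4]
width: 0.0233
finger_force: 0.0
```

```bash
python3 -c "
from h import *
import cv2
from bench import robot
st()
a=robot.snapshot('side')['image'][180:330,250:400];s=robot.snapshot('scene');b=s['image'][180:330,240:390]
print('axis ends if cradled',((proj(s,W(p,[(125,20,88),(125,90,88)]))-[240,180])*2.6+[390,0]).round())
cv2.imwrite('pics/s7.png',cv2.resize(np.hstack([a,b]),None,fx=2.6,fy=2.6,interpolation=cv2.INTER_CUBIC))"
```

```text
t 12.67 tool [0.4771 0.0597 0.0815] rack mm [87.  57.2 81.5] rot [179.99  -0.    93.95] F [-0.24  0.22  0.38] w 0.0233
axis ends if cradled [[703. 181.]
 [746. 140.]]
```

View pics/s7.png

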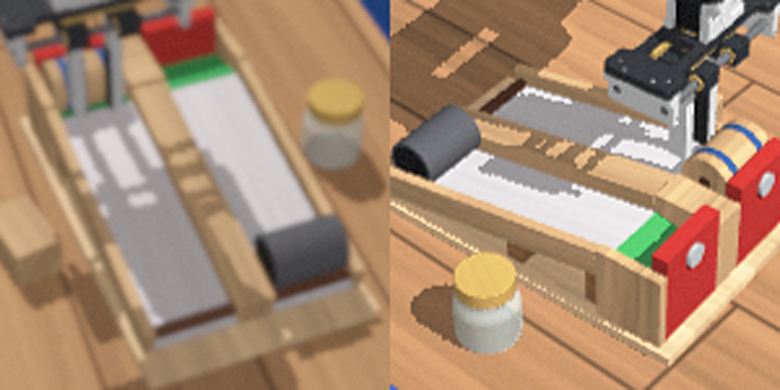

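The roller is in the cradle against the red stop. Its end is at about (710,178), against a predicted (703,181), and contact force is zero. The last move is to back off downhill, then raise the hand.

Call:
servo_tool --pt "-0.2 0 0 0 0.75" --pt "-0.5 0 -0.1 0 0.75" --pt "-0.8 0 -0.4 0 0.75" --pt "-1 0 -1.2 0 0.75" --pt "-1 0 -2.2 0 0.75" --pt "-1 0 -3.4 0 0.75" --pt "-1 0 -4.5 0 0.75" --pt "-1 0 -5.4 0 0.75" --pt "-1 0 -5.8 0 0.75" --pt "-1 0 -5.8 0 0.75"

```text
time: 13.6
tool_pos: [0.4803, 0.0341, 0.2301]
ee_rot: [3.135, 0.001, 1.639]
wrist_force: [0.5, 0.1, 0.6]
width: 0.0232
finger_force: 0.0
```

Call:
servo_tool --pt "0 0 0 0 0.75" --pt "0 0 0 0 0.75" --pt "0 0 0 0 0.75" --pt "0 0 0 0 0.75" --pt "0 0 0 0 0.75" --pt "0 0 0 0 0.75"

```text
time: 14.1
tool_pos: [0.4784, 0.0349, 0.2257]
ee_rot: [-3.14, -0.0, 1.64]
wrist_force: [1.1, -1.0, 0.0]
width: 0.0235
finger_force: 0.0
```

```bash
python3 -c "
from h import *
import cv2
from bench import robot
st()
s=robot.snapshot('scene');b=s['image'][180:330,240:420]
cv2.imwrite('pics/s8.png',cv2.resize(b,None,fx=3.5,fy=3.5,interpolation=cv2.INTER_CUBIC))"
```

```text
t 14.1 tool [0.4784 0.0349 0.2257] rack mm [ 62.1  57.5 225.7] rot [-1.7992e+02 -1.0000e-02  9.3970e+01] F [ 1.08 -1.04  0.  ] w 0.0235
```

View pics/s8.png

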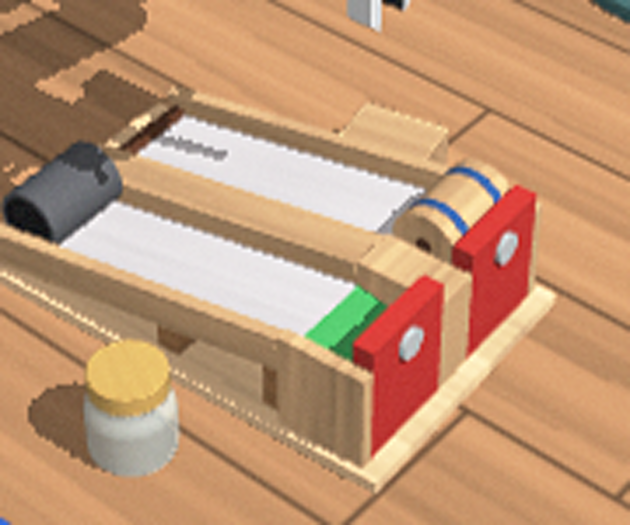

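The roller lies in the cradle at (455,210) against the stop. The hand is clear, and the pipe, jar and offcut are where they were.

```bash
python3 -c "
from bench import robot
print(robot.close_job())"
```

```text
the job is handed in; nothing more can be done
None
```

The roller was pushed gently up its lane and over the crest, and it now lies in the green cradle against the red stop; the hand is clear, the pipe, jar and offcut look unmoved in the last picture, and the job is handed in at about 14 s.

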